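Park the rotor nut in its pocket

TASK

Park the centrifuge rotor's round cap nut in its pocket on the service plate: without lifting it, nudge it with light pushes of the fingertips over to the guide rail and along the rail until it drops into the shallow pocket, then press down on its top until the stiff seat gives way and the nut is fully home. Its thread is delicate, so feel what you do: never push it harder than about 25 N (gripping it would be too hard), and leave everything else where it is.

Things in the scene. Friction and masses are not known exactly. Their poses are not given: they have to be found in the camera images.
- nut: the rotor's cap nut: plain steel, round, knurled side, closed flat top with bevelled edge; 36 mm across, 22 mm tall, about 140 g. Origin: centre of its underside, z up. Underside height: 12 mm on the plate (where it starts, near one end of the rail or the other), 9 mm when dropped into the pocket onto the raised seat disc, 6 mm when pressed fully home
- rail: straight steel guide rail, 12 mm wide (x), 300 mm long (y), 15 mm high, fixed on a flat aluminium plate, 380 mm along the rail by 180 mm, top 12 mm above the table. Origin: middle of the rail's underside, on the plate's top. The near face (towards the robot) is at its x = -6 mm; the nut starts on that side, 25 to 55 mm clear of it. The plate ends at x = -145 mm.
- pocket_line (a point): point on the plate's top, 18 mm in front of the middle of the rail's near face; axes as the rail. The plate's one round pocket, 41 mm across, 6 mm deep, has its centre on the line through this point along y, within 37 mm either side; where is not measured. Seen as a recess with a dark disc, or felt: a nut slid along touching the rail drops 3 mm and catches on the pocket's wall
- rail_top (a point): middle of the rail's top face, 15 mm above the plate. Nut and rail are smooth steel; a slight lean into the rail while pushing along keeps the nut on it. About the seat: in the pocket lies a stiff disc, its top 3 mm above the pocket's floor at the start. It does not move under the nut's weight; some 4 to 7 N of downward push on the nut moves it 3 mm down to a hard stop, where it stays (no spring)
- vial: small glass vial with white screw cap, 32 mm across, 48 mm tall, smooth; origin at the centre of its underside. Stands on the plate at the other end from the nut. Bystander: leave alone
- tube_rack: tube rack, about 82 x 118 x 45 mm, origin under its centre. Bystander
- tip_box: pipette tip box, about 76 x 98 x 50 mm, origin under its centre. Bystander
- hex_driver: screwdriver 170 mm long lying on the table, handle along its -x. Bystander
- dish: shallow glass dish, 90 mm across, 16 mm high, origin under its centre. Bystander
- buffer_bottle: plastic bottle, 60 mm across, 130 mm tall, origin under its centre. Bystander
- rotor_ring: loose flat metal ring, 70 mm across, 12 mm high, lying on the table, origin under its centre. Bystander
There are look-alikes about, which are no part of the job. Leave any orange, pink or turquoise look-alike of the nut alone.

How it is judged:
By the outcome, as a careful person would: the job done as asked, in the order asked, and still so for the second after the job is handed in, with the robot touching nothing.
It also fails if it takes over 61 s, if anything falls off the work surface, if the arm or the gripper's body presses on something with over 40 N, if the wrist force passes 120 N, or if a joint passes its speed limit or range.

ROBOT

A 6-joint arm with a two-finger parallel gripper is mounted at the origin on the work surface. World frame = base frame: x ahead of the robot, y to its left, z up, the work surface at z = 0. Lengths are in m, angles in rad, forces in N, time in s.
With the tool pointing down it reaches from about 0.325 to 0.925 m from the base axis. Payload 3.1 kg.
Tool frame: the origin (TCP) lies midway between the tips of the shut fingers; the grasp point (between the pads) lies hold_point_z behind it (hold_point_z is the distance from the TCP to the grasp point, in m); z points along the fingers, y is the direction in which the jaws open and shut (so a half turn about z gives the same grasp; the last joint's range is limited). The gripper opens to 85 mm and grips with 20 to 120 N. Pads are 22 mm wide; open, the fingers measure 114 mm over their backs; the gripper's body (76 mm by 85 mm) begins 54 mm behind the grasp point. The pads swing forward as they close: fully open they stand 13 mm farther back than shut.
Start: joints at [1.059, 0.217, 1.613, -0, 1.311, -0.112], TCP at [0.243, 0.576, 0.231] pointing down, gripper open.
Joint ranges: [-2.75, 2.75], [-0.78, 2.1], [0.31, 2.55], [-1.13, 4.27], [0.13, 2.63], [-2.58, 2.58]. Speed limits (rad/s): [2.79, 2.79, 3.14, 3.14, 3.14, 3.14].

INTERFACE

Orientations are given as a unit quaternion [w, x, y, z].
In Python, from plant import * gives the robot as it stands.
- The arm moves only by the shell command python3 -m inch 'ROWS' [FORCE]. ROWS is JSON, a list of rows, each a list of 7 numbers: the opening, from 0 (shut) to 1 (fully open), then the shift along the tool's x, y, z in cm, then the turn, a rotation vector about the tool's x, y, z in degrees. In form: [[fingers, x, y, z, ax, ay, az], ...]. A call has exactly 8 rows; each row shifts and turns the commanded pose from where the row before left it, along the tool's axes as they then stand; what a row does not reach is not made up. A row lasts 1/10 s, in which the tool goes at most 50 mm and 8.59 degrees, less where a joint would pass 70% of its speed; a pose out of reach is approached as far as the arm can. A call is refused whole if a number of a shift passes 5 or a number of a turn 8.59, either way. A call with a gripper value outside its range is refused whole. The fingers move at their own pace and stop on an object; FORCE is the grip in N (left out, the last holds). Time passes only in rows, so rows that do not move let the fingers close, or fill a call up. It gives the time, the measured TCP pose, the force and the opening at its end, in the units of the state.
- state(): the state, without advancing time (a new reading comes with each control period).
- camera(name): name is "scene" or "side" or "wrist"; returns the picture (420x560x3 uint8, red, green, blue); there is no depth.
- camera_model(name): a dict with "fx", "fy", "cx", "cy" (pixels), "xyz" and "orientation" of the camera in the world; the wrist camera has in their place "hand_eye" (4x4, takes a point from camera to tool coordinates, whose origin is the TCP and whose axes are the flange's). Camera axes: x right, y down, z forward; pixel columns grow to the right and rows downward; lengths in m; the calibration is good to about 2 mm. A picture is of the moment at which its call begins: read the wrist's pose just before it. camera_model takes no time and is no camera call.
- hand_in(): hands the job in, once; it reports no verdict.
The state is a dict: "time_s": time; "joint_positions": joint angles; "joint_vel": joint speeds; "joint_torque": joint torques, N m; "tcp_pos": TCP position; "ee_rot": TCP orientation; "force": force on the tool from outside, world axes, zero at the start; "wrist_torque": the same for the moment, N m; "gripper_width": finger opening in m.
Only numpy, scipy, OpenCV 4.12 (cv2) and the standard library are available. Lean on these libraries where they do the work, as an engineer would, in place of code of your own. Each camera call takes 0.05 s, during which the arm holds its last target. There are 200 camera calls.

## Working session

There is one attempt and no reset: what is moved stays moved. The work goes in short steps, Python scripts to look and compute and a shell command to move; the robot and the scene stay as the last step left them, time stands still between calls to the robot, and variables do not carry over. Pictures are saved under pics/ and viewed, about 8 in all and at most 12, crops included, and the job is handed in when it is done.

```bash
mkdir -p pics; python3 - <<'E'
from plant import *
import cv2
s=state();print(s)
for n in("scene","side"):
    print(n,camera_model(n)); cv2.imwrite(f"pics/{n}0.png",camera(n)[:,:,::-1])
print(camera_model("wrist"))
E
```

```text
{'time_s': 0.0, 'joint_positions': array([ 1.05880955e+00,  2.17776602e-01,  1.61492223e+00,  1.26826797e-05,
        1.31128286e+00, -1.12191979e-01]), 'joint_vel': array([ 0.0015911 , -0.00017748, -0.00017781,  0.00105186,  0.00102168,
        0.00143186]), 'joint_torque': array([ 4.50892639e-04, -3.96841049e+01, -3.03857839e+01, -1.83051079e-04,
        9.91917739e-03,  3.53449195e-05]), 'tcp_pos': array([0.24284232, 0.57501775, 0.22996056]), 'ee_rot': array([-3.72605327e-04,  1.98570235e-01,  9.80085932e-01, -1.13493500e-03]), 'force': array([-0.63093726, -0.22803895, -0.75197636]), 'wrist_torque': array([-0.01740896,  0.02028122,  0.02902627]), 'gripper_width': 0.08549588355274758}
scene {'fx': 412.3543923199238, 'fy': 412.3543923199238, 'cx': 278.28238493098473, 'cy': 209.21981452971698, 'xyz': array([ 1.06258965, -0.60919698,  0.97429441]), 'orientation': array([-0.32005262,  0.88349255,  0.31947587, -0.12223913])}
side {'fx': 498.95287721118024, 'fy': 498.95287721118024, 'cx': 276.7994878403074, 'cy': 208.86316534899765, 'xyz': array([ 0.06557623, -1.01847209,  0.70527897]), 'orientation': array([-0.48521335,  0.84368152, -0.19824867,  0.11604723])}
{'fx': 334.4695004055716, 'fy': 334.4695004055716, 'cx': 277.29054573174176, 'cy': 205.57373090736618, 'hand_eye': array([[-1.30921750e-03, -9.55284495e-01, -2.95685339e-01,
         7.58513153e-02],
       [ 9.99999142e-01, -1.26117327e-03, -3.53203534e-04,
         8.87963321e-04],
       [-3.55005858e-05, -2.95685548e-01,  9.55285327e-01,
        -1.41987681e-01],
       [ 0.00000000e+00,  0.00000000e+00,  0.00000000e+00,
         1.00000000e+00]])}
```

View pics/scene0.png

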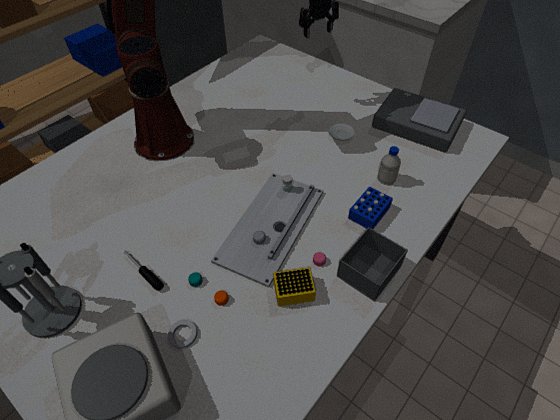

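View pics/side0.png

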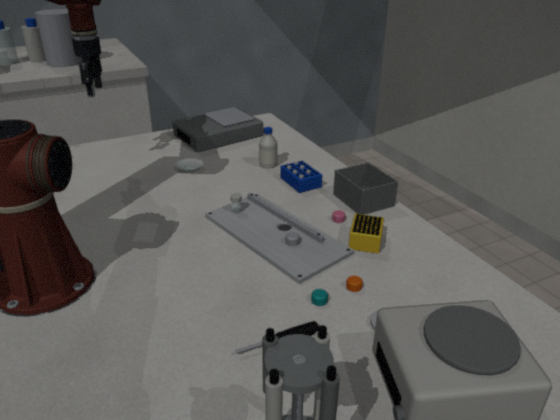

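Scene view: plate in the middle, nut near (259,237), pocket about (279,226), vial (287,183), rail to the right of them; the side view shows the same, nut (292,239), pocket (284,227). Next, enlarged crops.

```bash
python3 - <<'E'
import cv2,numpy as np
a=cv2.imread("pics/scene0.png")[165:290,205:335]; b=cv2.imread("pics/side0.png")[185:285,200:360]
a=cv2.resize(a,None,fx=6,fy=4.8,interpolation=cv2.INTER_CUBIC) if 0 else cv2.resize(a,None,fx=4.7,fy=4.7,interpolation=cv2.INTER_CUBIC)
b=cv2.resize(b,None,fx=5,fy=5,interpolation=cv2.INTER_CUBIC)
cv2.imwrite("pics/sc1.png",cv2.convertScaleAbs(a,alpha=1.4));cv2.imwrite("pics/sd1.png",cv2.convertScaleAbs(b,alpha=1.4))
E
```

```text
(no output)
```

View pics/sc1.png

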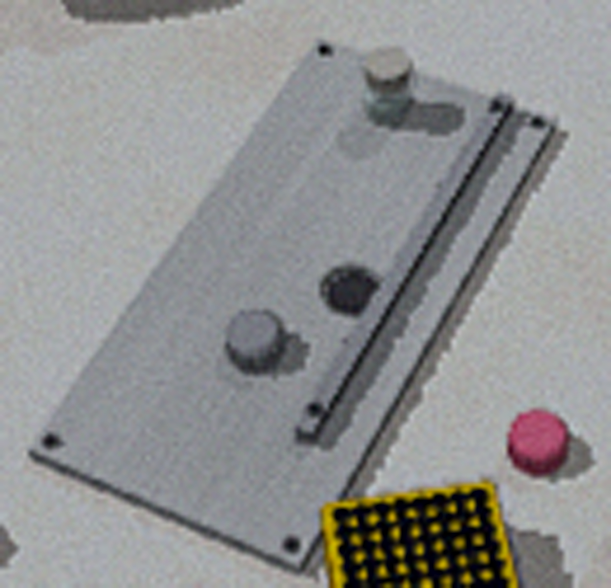

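View pics/sd1.png

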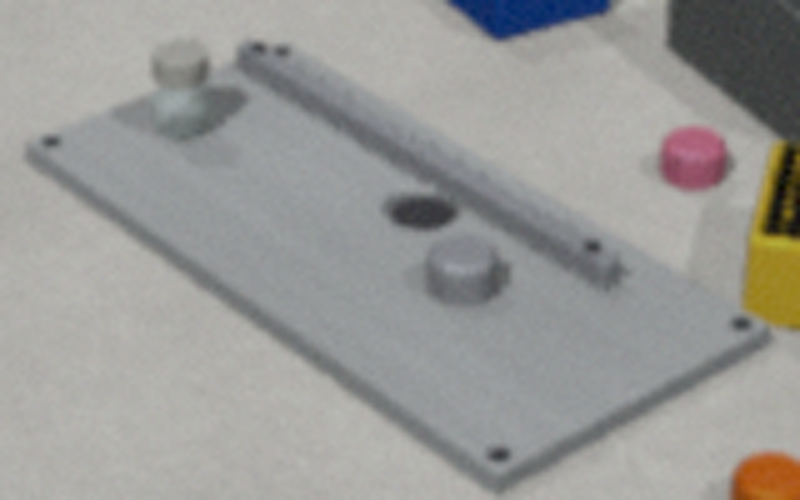

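The crops show, in crop pixels, the nut top at (255,333) scene and (465,255) side, the pocket at (350,290) and (422,210), plus the plate corners and rail ends. I'll fit the plate pose from both views.

```bash
cat > h.py <<'E'
from plant import *
import numpy as np
from scipy.spatial.transform import Rotation as R
from scipy.optimize import least_squares
def rot(q): return R.from_quat(np.array(q)[[1,2,3,0]]).as_matrix()
def pose(n,s=None):
    m=camera_model(n)
    if n=="wrist":
        T=rot(s["ee_rot"]);H=np.array(m["hand_eye"]);return m,T@H[:3,:3],T@H[:3,3]+s["tcp_pos"]
    return m,rot(m["orientation"]),np.array(m["xyz"])
def ray(n,u,v,z,s=None):
    m,A,c=pose(n,s);d=A@[(u-m["cx"])/m["fx"],(v-m["cy"])/m["fy"],1];return c+d*(z-c[2])/d[2]
def proj(n,p,s=None):
    m,A,c=pose(n,s);q=A.T@(np.array(p)-c);return np.array([m["fx"]*q[0]/q[2]+m["cx"],m["fy"]*q[1]/q[2]+m["cy"]])
sc=lambda x,y:(205+x/4.7-.4,165+y/4.7-.4)
sd=lambda x,y:(200+x/5-.4,185+y/5-.4)
E
python3 - <<'E'
from h import *
A=lambda n,p,z:ray(n,*p,z)[:2]
P={}
for k,n,p,z in [("FL","scene",sc(322,40),.012),("FR","scene",sc(562,125),.012),("NL","scene",sc(32,452),.012),("NR","scene",sc(303,566),.012),
 ("railF","scene",sc(502,100),.027),("railN","scene",sc(306,433),.027),
 ("sFL","side",sd(27,148),.012),("sNL","side",sd(498,483),.012),("sNR","side",sd(770,335),.012),
 ("nut","scene",sc(254,332),.034),("snut","side",sd(465,256),.034),("pock","scene",sc(350,290),.012),("spock","side",sd(422,211),.012),("vial","scene",sc(389,68),.06),("svial","side",sd(181,57),.06)]:
    P[k]=A(n,p,z);print(k,P[k].round(4))
M={"FL":(-.145,.19),"FR":(.035,.19),"NL":(-.145,-.19),"NR":(.035,-.19),"sFL":(-.145,.19),"sNL":(-.145,-.19),"sNR":(.035,-.19)}
def f(x):
    c,s=np.cos(x[2]),np.sin(x[2]);return np.concatenate([np.array([[c,-s],[s,c]])@M[k]+x[:2]-P[k] for k in M])
r=least_squares(f,[.5,0,0]);x=r.x;print(x,np.degrees(x[2]),(r.fun*1e3).round(1).reshape(-1,2))
c,s=np.cos(x[2]),np.sin(x[2]);Q=np.array([[c,-s],[s,c]])
for k in P: print(k,((P[k]-x[:2])@Q*1e3).round(1))
E
```

```text
FL [0.4208 0.1119]
FR [0.598  0.1529]
NL [ 0.5107 -0.2565]
NR [ 0.6832 -0.2122]
railF [0.5609 0.134 ]
railN [ 0.6332 -0.1509]
sFL [0.4138 0.1086]
sNL [ 0.5034 -0.259 ]
sNR [ 0.6759 -0.2173]
nut [ 0.5648 -0.1194]
snut [ 0.5604 -0.1203]
pock [ 0.5779 -0.0452]
spock [ 0.5767 -0.0433]
vial [0.5037 0.0841]
svial [0.4962 0.0849]
[ 0.60343753 -0.03957527  0.23313132] 13.357440588605115 [[-2.3 -0.1]
 [-4.4  0.5]
 [-4.5 -1.5]
 [-1.9 -4.1]
 [ 4.7  3.2]
 [ 2.9  1.1]
 [ 5.5  1. ]]
FL [-142.7  189.6]
FR [ 39.2 188.5]
NL [-140.3 -189.6]
NR [  37.8 -186.4]
railF [ -1.3 178.7]
railN [   3.2 -115.2]
sFL [-150.3  187.9]
sNL [-148.1 -190.4]
sNR [  29.5 -189.7]
nut [-56.  -68.7]
snut [-60.5 -68.6]
pock [-26.2   0.4]
spock [-26.9   2.6]
vial [-68.5 143.4]
svial [-75.6 145.9]
```

```bash
python3 -m inch '[[0,-3.4,-3.04,0,0,0,0],[0,-3.4,-3.04,0,0,0,0],[0,-3.4,-3.04,0,0,0,0],[0,-3.4,-3.04,0,0,0,0],[0,-3.4,-3.04,0,0,0,0],[0,-3.4,-3.04,0,0,0,0],[0,-3.4,-3.04,0,0,0,0],[0,-3.4,-3.04,0,0,0,0]]' 20
python3 -m inch '[[0,-3.4,-3.04,0,0,0,0],[0,-3.4,-3.04,0,0,0,0],[0,-3.4,-3.04,0,0,0,0],[0,-3.4,-3.04,0,0,0,0],[0,-3.4,-3.04,0,0,0,0],[0,-3.4,-3.04,0,0,0,0],[0,-3.4,-3.04,0,0,0,0],[0,-3.4,-3.04,0,0,0,0]]'
python3 -m inch '[[0,0,0,1.6,0,0,-7.26],[0,0,0,1.6,0,0,-7.26],[0,0,0,1.6,0,0,-7.26],[0,0,0,1.6,0,0,-7.26],[0,0,0,1.6,0,0,-7.26],[0,0,0,1.6,0,0,0],[0,0,0,1.6,0,0,0],[0,0,0,1.6,0,0,0]]'
python3 -m inch '[[0,0,0,0,0,0,0],[0,0,0,0,0,0,0],[0,0,0,0,0,0,0],[0,0,0,0,0,0,0],[0,0,0,0,0,0,0],[0,0,0,0,0,0,0],[0,0,0,0,0,0,0],[0,0,0,0,0,0,0]]'
python3 - <<'E'
from plant import *
import cv2,pickle
s=state();pickle.dump(s,open("s1.pkl","wb"));i=camera("wrist")[:,:,::-1]
cv2.imwrite("pics/w1.png",i);cv2.imwrite("pics/w1b.png",cv2.convertScaleAbs(cv2.resize(i,(800,600),interpolation=cv2.INTER_CUBIC),alpha=1.3));print(s)
E
```

```text
time_s: 0.9
tcp_pos: [0.3992, 0.244, 0.231]
ee_rot: [-0.0, 0.198, 0.98, -0.0]
force: [0.1, 0.4, -0.2]
gripper_width: -0.0001
time_s: 1.7
tcp_pos: [0.5552, -0.0858, 0.2308]
ee_rot: [-0.0, 0.199, 0.98, 0.0]
force: [0.2, 0.1, -0.4]
gripper_width: 0.0
time_s: 2.5
tcp_pos: [0.5545, -0.0839, 0.1021]
ee_rot: [-0.001, -0.117, 0.993, 0.0]
force: [-0.0, -0.1, -0.1]
gripper_width: 0.0003
time_s: 3.3
tcp_pos: [0.5551, -0.0841, 0.1034]
ee_rot: [0.0, -0.117, 0.993, -0.0]
force: [0.1, 0.1, 0.1]
gripper_width: 0.0001
{'time_s': 3.3, 'joint_positions': array([-2.75313592e-01,  2.27843436e-01,  1.86043297e+00, -2.47330993e-05,
        1.05318453e+00, -2.07985885e+00]), 'joint_vel': array([ 0.0020705 ,  0.00012106,  0.00087611, -0.00066741, -0.0001373 ,
        0.00022912]), 'joint_torque': array([ 7.27905863e-04, -3.61923623e+01, -2.64564961e+01, -1.33288672e-04,
       -1.79836374e-03, -3.39464989e-06]), 'tcp_pos': array([ 0.5550575 , -0.08406408,  0.10340342]), 'ee_rot': array([ 5.67518209e-05, -1.16614648e-01,  9.93177235e-01, -3.51033866e-05]), 'force': array([0.14205894, 0.14708311, 0.12116197]), 'wrist_torque': array([ 0.03304632, -0.02353994,  0.07091257]), 'gripper_width': 6.688525241569725e-05}
```

View pics/w1b.png

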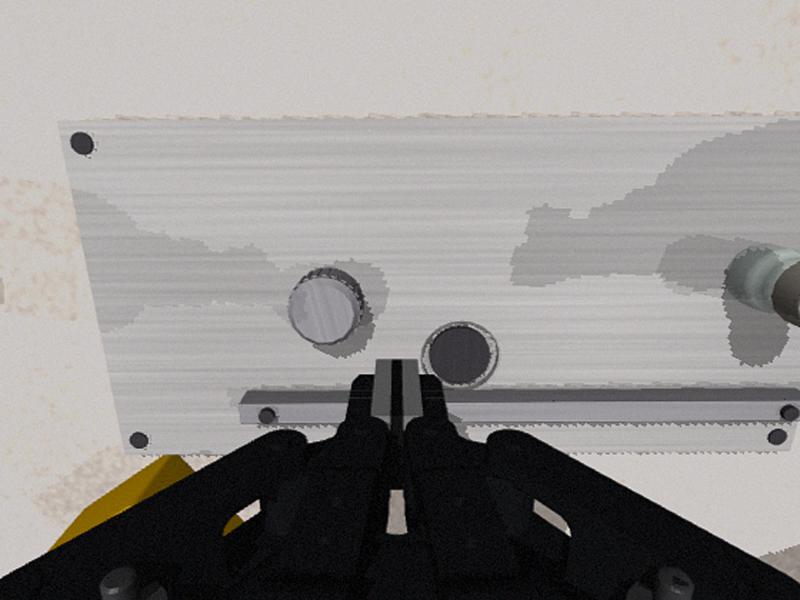

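The wrist view (800x600) shows the nut top at (326,309), the pocket rim at (460,355), the foot of the rail's near face along v≈389, its upper edge along v≈404, and the rail's left end at u≈240. The shut tips are at (397,360).

```bash
python3 - <<'E'
from h import *
import pickle
s=pickle.load(open("s1.pkl","rb"));k=.7
W={}
for n,u,v,z in [("nut",326,309,.034),("pock",460,355,.012),("foot1",252,391,.012),("foot2",750,387,.012),("edge1",241,404,.027),("edge2",750,402,.027),("cNL",58,121,.012),("cNR",124,455,.012),("corner3",795,114,.012)]:
    W[n]=ray("wrist",u*k,v*k,z,s)[:2]; print(n,W[n].round(4),((W[n]-s["tcp_pos"][:2])@rot(s["ee_rot"])[:2,:2]*1e3).round(1))
d=W["foot2"]-W["foot1"];print(np.degrees(np.arctan2(-d[0],d[1])))
d=W["edge2"]-W["edge1"];print(np.degrees(np.arctan2(-d[0],d[1])))
d=W["corner3"]-W["cNL"];print(np.degrees(np.arctan2(-d[0],d[1])))
print(proj("wrist",s["tcp_pos"],s)/k)
E
```

```text
nut [ 0.5602 -0.1157] [  2.4 -32. ]
pock [ 0.5774 -0.043 ] [-31.2  34.8]
foot1 [ 0.6242 -0.1477] [-52.5 -77.9]
foot2 [0.5593 0.1157] [-50.4 193.3]
edge1 [ 0.6238 -0.1491] [-51.8 -79.2]
edge2 [0.5622 0.1056] [-50.9 182.8]
cNL [ 0.5069 -0.2544] [  86.3 -154.6]
cNR [ 0.6816 -0.213 ] [ -93.2 -154.7]
corner3 [0.426  0.0739] [ 88.9 183.6]
13.838614032616357
13.578975693441315
13.82931791556871
[393.55653787 384.16907351]
```

```bash
python3 -m inch '[[0,1.9,-1.6,0,0,0,0],[0,1.9,-1.6,0,0,0,0],[0,0,0,2,0,0,0],[0,0,0,2,0,0,0],[0,0,0,2,0,0,0],[0,0,0,1.2,0,0,0],[0,0,0,0.8,0,0,0],[0,0,0,0.5,0,0,0]]'
python3 -m inch '[[0,0,0,0,0,0,0],[0,0,0,0,0,0,0],[0,-0.2,0,0,0,0,0],[0,-0.2,0,0,0,0,0],[0,-0.2,0,0,0,0,0],[0,-0.2,0,0,0,0,0],[0,-0.2,0,0,0,0,0],[0,-0.2,0,0,0,0,0]]'
```

```text
time_s: 4.15
tcp_pos: [0.5254, -0.1239, 0.0178]
ee_rot: [-0.0, -0.117, 0.993, 0.0]
force: [-0.0, 0.2, 0.7]
gripper_width: -0.0002
time_s: 4.95
tcp_pos: [0.5372, -0.1211, 0.0183]
ee_rot: [-0.0, -0.117, 0.993, 0.0]
force: [-0.8, -0.3, 0.1]
gripper_width: -0.0001
```

```bash
python3 -m inch '[[0,-0.25,0,0,0,0,0],[0,-0.25,0,0,0,0,0],[0,-0.25,0,0,0,0,0],[0,-0.25,0,0,0,0,0],[0,-0.25,0,0,0,0,0],[0,-0.25,0,0,0,0,0],[0,-0.25,0,0,0,0,0],[0,-0.25,0,0,0,0,0]]'
python3 - <<'E'
from plant import *
import cv2,pickle
s=state();pickle.dump(s,open("s2.pkl","wb"));i=camera("wrist")[:,:,::-1]
cv2.imwrite("pics/w2.png",cv2.convertScaleAbs(cv2.resize(i,(800,600),interpolation=cv2.INTER_CUBIC),alpha=1.3));print(s["tcp_pos"],s["force"])
E
```

```text
time_s: 5.75
tcp_pos: [0.5568, -0.1165, 0.0183]
ee_rot: [-0.0, -0.117, 0.993, 0.0]
force: [-0.5, 0.9, 0.3]
gripper_width: 0.0002
[ 0.55680661 -0.11650148  0.01828995] [-0.49180838  0.91528803  0.2922806 ]
```

View pics/w2.png

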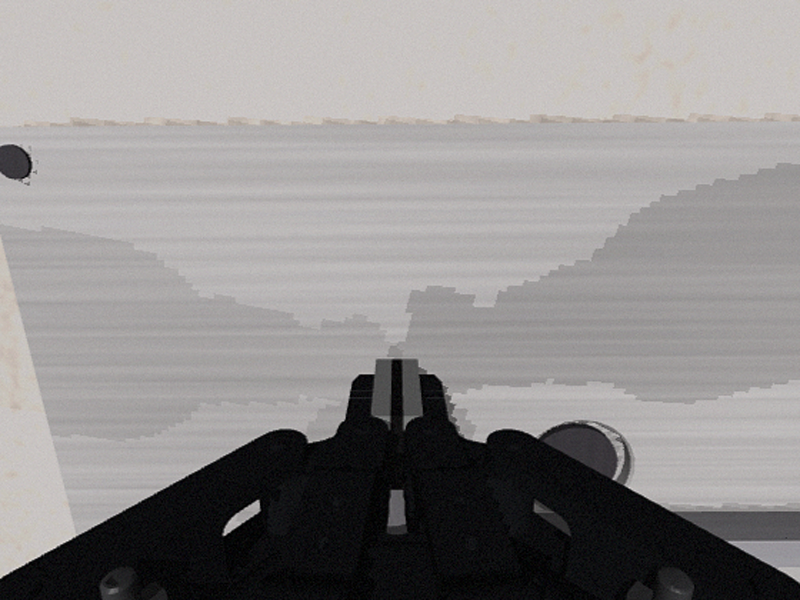

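The wrist view now shows the nut hidden behind the tips, with the pocket at about (590,450) and the rail face at v≈510. I'll go on slowly and watch the force.

```bash
python3 -m inch '[[0,-0.1,0,0,0,0,0],[0,-0.1,0,0,0,0,0],[0,-0.1,0,0,0,0,0],[0,-0.1,0,0,0,0,0],[0,-0.05,0,0,0,0,0],[0,-0.05,0,0,0,0,0],[0,-0.05,0,0,0,0,0],[0,-0.05,0,0,0,0,0]]'
python3 -m inch '[[0,-0.03,0,0,0,0,0],[0,-0.03,0,0,0,0,0],[0,-0.03,0,0,0,0,0],[0,-0.03,0,0,0,0,0],[0,-0.03,0,0,0,0,0],[0,-0.03,0,0,0,0,0],[0,-0.03,0,0,0,0,0],[0,0,0,0,0,0,0]]'
python3 - <<'E'
from plant import *
import cv2
for n,(x,y) in (("scene",(230,200)),("side",(250,200))):
    i=camera(n)[y:y+75,x:x+100,::-1]
    globals()[n]=cv2.convertScaleAbs(cv2.resize(i,None,fx=4,fy=4,interpolation=cv2.INTER_CUBIC),alpha=1.4)
cv2.imwrite("pics/p3.png",cv2.hconcat([scene,side]));print(state()["force"],state()["tcp_pos"])
E
```

```text
time_s: 6.6
tcp_pos: [0.5624, -0.1152, 0.0183]
ee_rot: [-0.0, -0.117, 0.993, 0.0]
force: [-0.4, -0.7, 0.3]
gripper_width: -0.0001
time_s: 7.4
tcp_pos: [0.5646, -0.1147, 0.0183]
ee_rot: [0.0, -0.117, 0.993, -0.0]
force: [-0.8, 0.2, 0.7]
gripper_width: 0.0001
[ 0.10231606  0.08558418 -0.54353649] [ 0.56452119 -0.11469119  0.01827727]
```

View pics/p3.png

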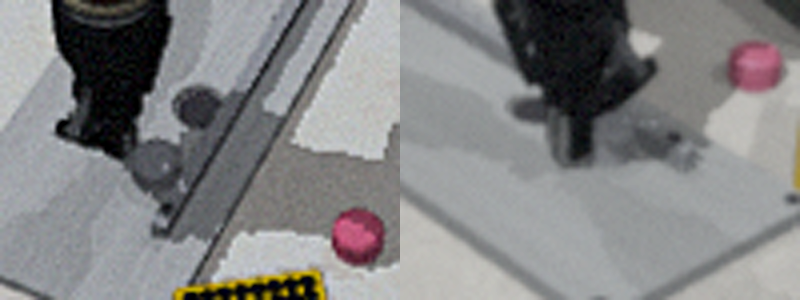

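The scene crop shows the nut (155,165) in front of the tips and close to the rail. No rail contact is felt yet, so I'll carry on in fine steps.

```bash
for i in 1 ; do python3 -m inch '[[0,-0.03,0,0,0,0,0],[0,-0.03,0,0,0,0,0],[0,-0.03,0,0,0,0,0],[0,-0.03,0,0,0,0,0],[0,-0.03,0,0,0,0,0],[0,0,0,0,0,0,0],[0,0,0,0,0,0,0],[0,0,0,0,0,0,0]]'; done
python3 - <<'E'
from h import *
p=ray("scene",230+155/4-.4,200+163/4-.4,.034);q=ray("scene",230+197/4-.4,200+107/4-.4,.012);print(p,q)
print(((p-q)[:2])@np.array([[-.893-.08,.2334],[.2334,.972]]).T)
E
```

```text
time_s: 8.3
tcp_pos: [0.566, -0.1144, 0.0183]
ee_rot: [0.0, -0.117, 0.993, -0.0]
force: [-0.1, -0.3, -0.3]
gripper_width: 0.0001
[ 0.59769804 -0.11530596  0.034     ] [ 0.57750931 -0.04572573  0.012     ]
[-0.03588366 -0.06291992]
```

```bash
python3 -m inch '[[0,-0.03,0,0,0,0,0],[0,-0.03,0,0,0,0,0],[0,-0.03,0,0,0,0,0],[0,-0.03,0,0,0,0,0],[0,-0.03,0,0,0,0,0],[0,0,0,0,0,0,0],[0,0,0,0,0,0,0],[0,0,0,0,0,0,0]]'
```

```text
time_s: 9.1
tcp_pos: [0.567, -0.1141, 0.0182]
ee_rot: [-0.0, -0.117, 0.993, 0.0]
force: [-2.2, -0.8, 0.5]
gripper_width: -0.0002
```

```bash
python3 -m inch '[[0,-0.03,0,0,0,0,0],[0,-0.03,0,0,0,0,0],[0,-0.03,0,0,0,0,0],[0,-0.03,0,0,0,0,0],[0,-0.03,0,0,0,0,0],[0,0,0,0,0,0,0],[0,0,0,0,0,0,0],[0,0,0,0,0,0,0]]'
```

```text
time_s: 9.9
tcp_pos: [0.567, -0.1138, 0.0178]
ee_rot: [-0.002, -0.117, 0.993, 0.0]
force: [-5.4, -2.9, 3.3]
gripper_width: -0.0002
```

Rail contact is felt at about 2.5 N/mm, very compliant. I'll back off, go round to the -y side, and yaw 12° for the lean.

```bash
python3 -m inch '[[0,0.4,0,0,0,0,0],[0,1.2,0,0,0,0,0],[0,0,-1.5,0,0,0,0],[0,0,-1.5,0,0,0,0],[0,0,-1.4,0,0,0,0],[0,-1.4,0,0,0,0,0],[0,-1.4,0,0,0,0,0],[0,-1.3,0,0,0,0,0]]'
python3 -m inch '[[0,0,0,0,0,0,0],[0,0,0,0,0,0,0],[0,0,0,0,0,0,6],[0,0,0,0,0,0,6],[0,0,0,0,0,0,0],[0,0,0,0,0,0,0],[0,0,0,0,0,0,0],[0,0,0,0,0,0,0]]'
python3 - <<'E'
from h import *
import cv2,pickle
s=state();pickle.dump(s,open("s3.pkl","wb"));i=camera("wrist")[:,:,::-1]
cv2.imwrite("pics/w4.png",cv2.convertScaleAbs(cv2.resize(i,(800,600),interpolation=cv2.INTER_CUBIC),alpha=1.3))
print(s["tcp_pos"],s["ee_rot"],s["force"])
E
```

```text
time_s: 10.7
tcp_pos: [0.6049, -0.1522, 0.0186]
ee_rot: [0.001, -0.116, 0.993, -0.0]
force: [0.1, 0.4, 0.8]
gripper_width: -0.0004
time_s: 11.5
tcp_pos: [0.6032, -0.1507, 0.0183]
ee_rot: [-0.0, -0.013, 1.0, 0.0]
force: [0.4, 0.9, -0.1]
gripper_width: -0.0001
[ 0.60321587 -0.15066945  0.01827893] [-7.44709463e-05 -1.25857611e-02  9.99920793e-01  1.28004446e-05] [ 0.44782494  0.87144357 -0.08690675]
```

View pics/w4.png

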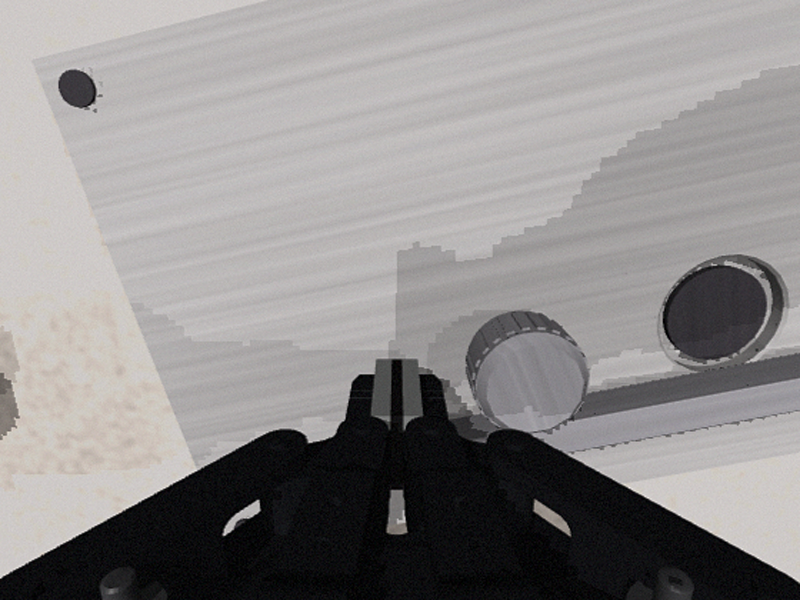

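The view shows the nut against the rail, top centre at about (531,381), pocket rim centre at (723,312), and clear room between the tips and the nut.

```bash
python3 - <<'E'
from h import *
import pickle
s=pickle.load(open("s3.pkl","rb"))
n=ray("wrist",531*.7,381*.7,.034,s)[:2];p=ray("wrist",723*.7,312*.7,.012,s)[:2];a=np.radians(13.5)
X=np.array([np.cos(a),np.sin(a)]);Y=np.array([-X[1],X[0]]);t=s["tcp_pos"][:2]
f=[ray("wrist",u*.7,v*.7,.012,s)[:2] for u,v in((620,388),(790,354))]
for k,d in(("nut-tcp",n-t),("pock-tcp",p-t),("pock-nut",p-n),("f1-tcp",f[0]-t),("f2-tcp",f[1]-t)):print(k,(d@X*1e3).round(1),(d@Y*1e3).round(1))
d=f[1]-f[0];print(np.degrees(np.arctan2(-d[0],d[1])))
E
```

```text
nut-tcp -0.9 41.5
pock-tcp 0.0 110.8
pock-nut 0.9 69.3
f1-tcp 21.0 75.6
f2-tcp 20.1 132.7
14.32547861908094
```

```bash
python3 -m inch '[[0,0.05,0.24,0,0,0,0],[0,0.05,0.24,0,0,0,0],[0,0.05,0.24,0,0,0,0],[0,0.05,0.24,0,0,0,0],[0,0.05,0.24,0,0,0,0],[0,0.05,0.24,0,0,0,0],[0,0.05,0.24,0,0,0,0],[0,0.05,0.24,0,0,0,0]]'
python3 -m inch '[[0,0.05,0.24,0,0,0,0],[0,0.05,0.24,0,0,0,0],[0,0.05,0.24,0,0,0,0],[0,0.05,0.24,0,0,0,0],[0,0.05,0.24,0,0,0,0],[0,0.05,0.24,0,0,0,0],[0,0.05,0.24,0,0,0,0],[0,0.05,0.24,0,0,0,0]]'
```

```text
time_s: 12.35
tcp_pos: [0.5989, -0.1314, 0.0183]
ee_rot: [0.0, -0.012, 1.0, -0.0]
force: [1.0, -0.2, -0.6]
gripper_width: 0.0002
time_s: 13.15
tcp_pos: [0.5944, -0.1123, 0.0183]
ee_rot: [-0.0, -0.012, 1.0, -0.0]
force: [0.1, -0.2, -0.5]
gripper_width: -0.0001
```

```bash
python3 -m inch '[[0,0.05,0.24,0,0,0,0],[0,0.05,0.24,0,0,0,0],[0,0.05,0.24,0,0,0,0],[0,0.05,0.24,0,0,0,0],[0,0.05,0.24,0,0,0,0],[0,0.05,0.24,0,0,0,0],[0,0.04,0.19,0,0,0,0],[0,0.02,0.1,0,0,0,0]]'
python3 - <<'E'
from h import *
import cv2,pickle
s=state();pickle.dump(s,open("s4.pkl","wb"));i=camera("wrist")[:,:,::-1]
cv2.imwrite("pics/w5.png",cv2.convertScaleAbs(cv2.resize(i,(800,600),interpolation=cv2.INTER_CUBIC)[200:500,300:700],alpha=1.3))
print(s["tcp_pos"],s["ee_rot"],s["force"])
E
```

```text
time_s: 13.95
tcp_pos: [0.5904, -0.0951, 0.0183]
ee_rot: [0.0, -0.012, 1.0, -0.0]
force: [-0.4, -0.6, 0.3]
gripper_width: -0.0003
[ 0.59041695 -0.09508257  0.01834174] [ 2.00331608e-05 -1.22243178e-02  9.99925280e-01 -1.78356025e-05] [-0.42942578 -0.62607577  0.28825244]
```

View pics/w5.png

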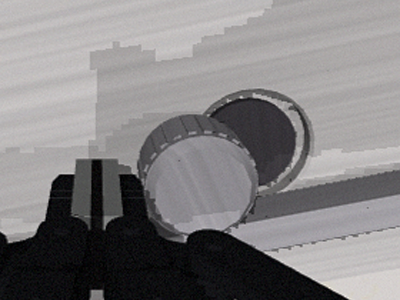

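The nut is in contact with the tips and on the rail, top centre at full (500,386). The pocket is at about (560,342), partly hidden behind it.

```bash
python3 - <<'E'
from h import *
import pickle
s=pickle.load(open("s4.pkl","rb"))
n=ray("wrist",500*.7,386*.7,.034,s)[:2];p=ray("wrist",559*.7,343*.7,.012,s)[:2];a=np.radians(13.5)
X=np.array([np.cos(a),np.sin(a)]);Y=np.array([-X[1],X[0]]);t=s["tcp_pos"][:2]
s3=pickle.load(open("s3.pkl","rb"));print("travel",(t-s3["tcp_pos"][:2])@Y*1e3,(t-s3["tcp_pos"][:2])@X*1e3)
for k,d in(("nut-tcp",n-t),("pock-tcp",p-t),("pock-nut",p-n)):print(k,(d@X*1e3).round(1),(d@Y*1e3).round(1))
E
```

```text
travel 57.03886467726046 0.5312126596518758
nut-tcp -1.1 32.4
pock-tcp -0.2 56.9
pock-nut 0.9 24.5
```

```bash
python3 -m inch '[[0,0.05,0.22,0,0,0,0],[0,0.05,0.22,0,0,0,0],[0,0.05,0.22,0,0,0,0],[0,0.05,0.22,0,0,0,0],[0,0.04,0.2,0,0,0,0],[0,0.04,0.2,0,0,0,0],[0,0.03,0.15,0,0,0,0],[0,0.02,0.1,0,0,0,0]]'
python3 -m inch '[[0,0.01,0.05,0,0,0,0],[0,0.01,0.05,0,0,0,0],[0,0.01,0.05,0,0,0,0],[0,0.01,0.05,0,0,0,0],[0,0.01,0.05,0,0,0,0],[0,0.01,0.05,0,0,0,0],[0,0,0,0,0,0,0],[0,0,0,0,0,0,0]]'
```

```text
time_s: 14.8
tcp_pos: [0.5867, -0.0798, 0.0183]
ee_rot: [-0.0, -0.012, 1.0, 0.0]
force: [0.2, 0.1, 0.2]
gripper_width: 0.0
time_s: 15.6
tcp_pos: [0.5861, -0.077, 0.0183]
ee_rot: [0.0, -0.012, 1.0, 0.0]
force: [-0.1, 0.4, 0.5]
gripper_width: 0.0002
```

```bash
python3 -m inch '[[0,0.01,0.05,0,0,0,0],[0,0.01,0.05,0,0,0,0],[0,0.01,0.05,0,0,0,0],[0,0.01,0.05,0,0,0,0],[0,0.01,0.05,0,0,0,0],[0,0.01,0.05,0,0,0,0],[0,0,0,0,0,0,0],[0,0,0,0,0,0,0]]'
```

```text
time_s: 16.4
tcp_pos: [0.5854, -0.074, 0.0183]
ee_rot: [-0.0, -0.012, 1.0, 0.0]
force: [0.0, -0.7, -0.1]
gripper_width: -0.0003
```

```bash
python3 -m inch '[[0,0.01,0.05,0,0,0,0],[0,0.01,0.05,0,0,0,0],[0,0.01,0.05,0,0,0,0],[0,0.01,0.05,0,0,0,0],[0,0.01,0.05,0,0,0,0],[0,0,0,0,0,0,0],[0,0,0,0,0,0,0],[0,0,0,0,0,0,0]]'
```

```text
time_s: 17.2
tcp_pos: [0.585, -0.0718, 0.0184]
ee_rot: [0.0, -0.012, 1.0, -0.0]
force: [0.5, -2.5, 0.6]
gripper_width: 0.0001
```

```bash
python3 -m inch '[[0,0.01,0.05,0,0,0,0],[0,0.01,0.05,0,0,0,0],[0,0.01,0.05,0,0,0,0],[0,0.01,0.05,0,0,0,0],[0,0,0,0,0,0,0],[0,0,0,0,0,0,0],[0,0,0,0,0,0,0],[0,0,0,0,0,0,0]]'
```

```text
time_s: 18.0
tcp_pos: [0.585, -0.0708, 0.019]
ee_rot: [0.001, -0.012, 1.0, -0.001]
force: [-0.1, -6.1, 2.8]
gripper_width: -0.0003
```

The force climbs as it should when the nut catches on the pocket wall. I'll back off and look.

```bash
python3 -m inch '[[0,-0.06,-0.3,0,0,0,0],[0,-0.2,-1,0,0,0,0],[0,0,0,0,0,0,0],[0,0,0,0,0,0,0],[0,0,0,0,0,0,0],[0,0,0,0,0,0,0],[0,0,0,0,0,0,0],[0,0,0,0,0,0,0]]'
python3 - <<'E'
from h import *
import cv2,pickle
s=state();pickle.dump(s,open("s5.pkl","wb"));i=camera("wrist")[:,:,::-1]
cv2.imwrite("pics/w6.png",cv2.convertScaleAbs(cv2.resize(i[120:330,230:430],None,fx=2.857,fy=2.857,interpolation=cv2.INTER_CUBIC),alpha=1.3))
print(s["tcp_pos"],s["ee_rot"],s["force"])
E
```

```text
time_s: 18.8
tcp_pos: [0.5872, -0.0823, 0.0183]
ee_rot: [-0.0, -0.012, 1.0, 0.0]
force: [0.4, 0.6, 0.5]
gripper_width: 0.0
[ 0.58724263 -0.082326    0.01826809] [-8.04853632e-05 -1.22695720e-02  9.99924721e-01  5.19875253e-05] [0.41588725 0.55723121 0.4675081 ]
```

View pics/w6.png

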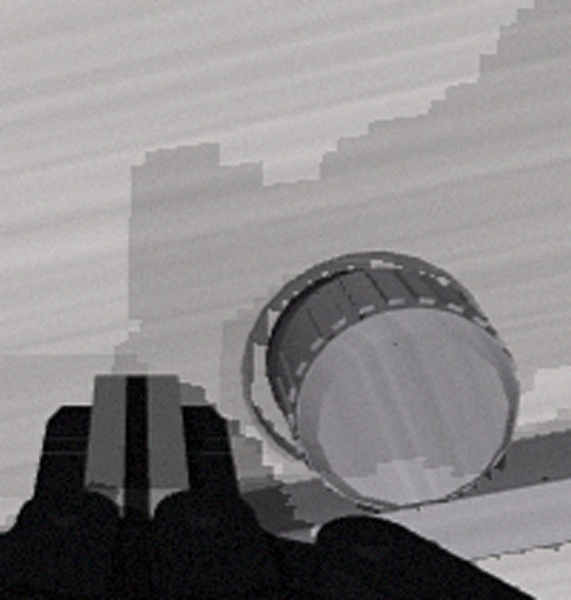

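The nut sits inside the pocket rim, top centre at crop (407,407). Next I work out the move to get above it.

```bash
python3 - <<'E'
from h import *
import pickle
s=pickle.load(open("s5.pkl","rb"))
for z in(.031,.034):
    n=ray("wrist",230+407/2.857-.3,120+407/2.857-.3,z,s); print(n,((n-s["tcp_pos"])@rot(s["ee_rot"])*1e3).round(1))
E
python3 -m inch '[[0,0,0,-0.8,0,0,0],[0,0,0,-1.2,0,0,0],[0,0,0,-1,0,0,0],[0,0,0,0,0,0,0],[0,0,0,0,0,0,0],[0,0,0,0,0,0,0],[0,0,0,0,0,0,0],[0,0,0,0,0,0,0]]'
```

```text
[ 0.57612982 -0.04120163  0.031     ] [ 10.1  41.4 -12.7]
[ 0.57463722 -0.04217655  0.034     ] [ 11.6  40.4 -15.7]
time_s: 19.65
tcp_pos: [0.5869, -0.0824, 0.0477]
ee_rot: [-0.001, -0.012, 1.0, 0.0]
force: [-0.1, 0.5, -0.2]
gripper_width: -0.0002
```

```bash
python3 -m inch '[[0,0.5,2,0,0,0,0],[0,0.5,2.1,0,0,0,0],[0,0,0,0.4,0,0,0],[0,0,0,0.4,0,0,0],[0,0,0,0.3,0,0,0],[0,0,0,0.2,0,0,0],[0,0,0,0,0,0,0],[0,0,0,0,0,0,0]]'
python3 -m inch '[[0,0,0,0.05,0,0,0],[0,0,0,0.05,0,0,0],[0,0,0,0.05,0,0,0],[0,0,0,0.05,0,0,0],[0,0,0,0.05,0,0,0],[0,0,0,0.05,0,0,0],[0,0,0,0,0,0,0],[0,0,0,0,0,0,0]]'
```

```text
time_s: 20.45
tcp_pos: [0.5765, -0.0423, 0.0352]
ee_rot: [0.0, -0.012, 1.0, -0.0]
force: [0.0, 1.1, 0.1]
gripper_width: -0.0001
time_s: 21.25
tcp_pos: [0.5763, -0.0418, 0.0322]
ee_rot: [-0.0, -0.012, 1.0, 0.0]
force: [0.2, 0.3, 0.6]
gripper_width: 0.0003
```

```bash
python3 -m inch '[[0,0,0,0.04,0,0,0],[0,0,0,0.04,0,0,0],[0,0,0,0.04,0,0,0],[0,0,0,0.04,0,0,0],[0,0,0,0.04,0,0,0],[0,0,0,0,0,0,0],[0,0,0,0,0,0,0],[0,0,0,0,0,0,0]]'
```

```text
time_s: 22.05
tcp_pos: [0.5764, -0.0418, 0.031]
ee_rot: [-0.0, -0.012, 1.0, -0.0]
force: [-2.2, -0.8, 5.3]
gripper_width: 0.0002
```

```bash
python3 -m inch '[[0,0,0,0.03,0,0,0],[0,0,0,0.03,0,0,0],[0,0,0,0.03,0,0,0],[0,0,0,0.03,0,0,0],[0,0,0,0,0,0,0],[0,0,0,0,0,0,0],[0,0,0,0,0,0,0],[0,0,0,0,0,0,0]]'
```

```text
time_s: 22.85
tcp_pos: [0.5764, -0.0418, 0.0299]
ee_rot: [-0.0, -0.012, 1.0, -0.0]
force: [-1.4, 0.2, 5.8]
gripper_width: 0.0003
```

Contact is at 31 mm, as expected, and the seat is yielding at about 5.5 N. I'll continue to the hard stop.

```bash
python3 -m inch '[[0,0,0,0.03,0,0,0],[0,0,0,0.03,0,0,0],[0,0,0,0.03,0,0,0],[0,0,0,0.03,0,0,0],[0,0,0,0.03,0,0,0],[0,0,0,0,0,0,0],[0,0,0,0,0,0,0],[0,0,0,0,0,0,0]]'
```

```text
time_s: 23.65
tcp_pos: [0.5764, -0.0418, 0.0284]
ee_rot: [-0.0, -0.012, 1.0, -0.0]
force: [-2.4, 0.5, 6.3]
gripper_width: -0.0002
```

```bash
python3 -m inch '[[0,0,0,0.02,0,0,0],[0,0,0,0.02,0,0,0],[0,0,0,0.02,0,0,0],[0,0,0,0.02,0,0,0],[0,0,0,0,0,0,0],[0,0,0,0,0,0,0],[0,0,0,0,0,0,0],[0,0,0,0,0,0,0]]'
```

```text
time_s: 24.45
tcp_pos: [0.5764, -0.0418, 0.0281]
ee_rot: [-0.0, -0.012, 1.0, -0.0]
force: [-4.1, 0.2, 8.5]
gripper_width: 0.0
```

```bash
python3 -m inch '[[0,0,0,0.02,0,0,0],[0,0,0,0.02,0,0,0],[0,0,0,0.02,0,0,0],[0,0,0,0.02,0,0,0],[0,0,0,0.02,0,0,0],[0,0,0,0,0,0,0],[0,0,0,0,0,0,0],[0,0,0,0,0,0,0]]'
```

```text
time_s: 25.25
tcp_pos: [0.5765, -0.0418, 0.0281]
ee_rot: [-0.0, -0.012, 1.0, -0.0]
force: [-6.6, 0.9, 13.6]
gripper_width: 0.0003
```

Hard stop at z = 28.1 mm with 13.6 N, so the tip has gone down 3 mm in all. Now straight up and away, then a last look.

```bash
python3 -m inch '[[0,0,0,-0.2,0,0,0],[0,0,0,-0.5,0,0,0],[0,0,0,-1.5,0,0,0],[0,0,0,-2,0,0,0],[0,0,-2,-2,0,0,0],[0,0,-2,-1,0,0,0],[0,0,0,0,0,0,0],[0,0,0,0,0,0,0]]'
python3 - <<'E'
from h import *
import cv2,pickle
s=state();pickle.dump(s,open("s6.pkl","wb"));i=camera("wrist")[:,:,::-1]
a=cv2.resize(i,(800,600),interpolation=cv2.INTER_CUBIC);b=cv2.resize(a[280:400,380:540],None,fx=2,fy=2)
a[:240,:320]=b
cv2.imwrite("pics/w7.png",cv2.convertScaleAbs(a,alpha=1.3))
print(s["tcp_pos"],s["ee_rot"],s["force"])
E
```

```text
time_s: 26.05
tcp_pos: [0.5775, -0.0819, 0.0984]
ee_rot: [0.0, -0.012, 1.0, 0.0]
force: [-0.7, -0.3, -0.6]
gripper_width: -0.0
[ 0.57750884 -0.08185786  0.09841499] [ 4.49353923e-04 -1.15905912e-02  9.99932716e-01  1.43797198e-04] [-0.66296678 -0.34486509 -0.63514251]
```

View pics/w7.png

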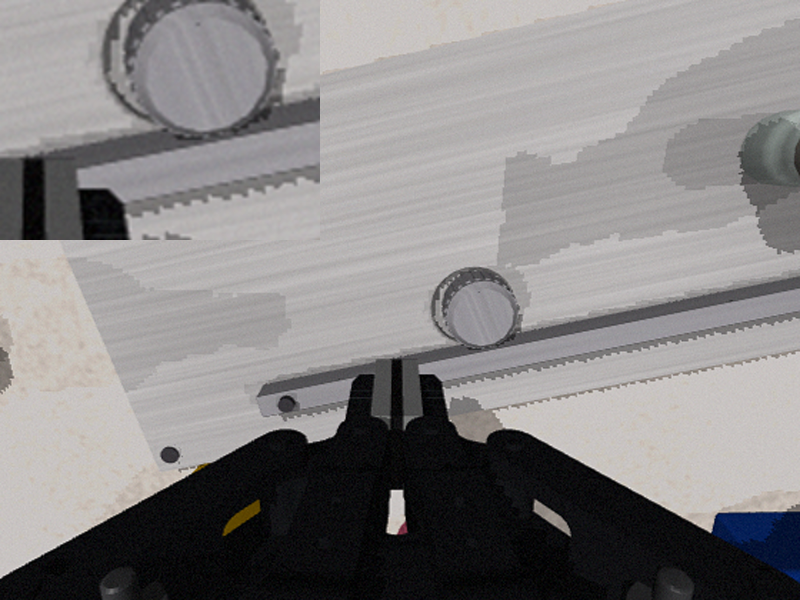

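The view shows the nut level inside the pocket rim (481,313), with nothing touching it and the vial standing. Handing in.

```bash
python3 -c "from plant import *; print(hand_in())"
```

```text
the job is handed in; nothing more can be done
None
```

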